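Refit the filter bay cover of a laboratory analyser and lock its quarter-turn stud

ROBOT

A 6-joint arm with a two-finger parallel gripper is mounted at the origin on the work surface. World frame = base frame: x ahead of the robot, y to its left, z up, the work surface at z = 0. Lengths are in m, angles in rad, forces in N, time in s.
With the tool pointing down it reaches from about 0.375 to 0.9 m from the base axis. Payload 3.1 kg.
Tool frame: the origin (TCP) lies at the very end of the fingers, on their centre line; the grasp point (between the pads) lies 19 mm behind it (bot.hold_point_z is the distance from the TCP to the grasp point, in m); z points along the fingers, y is the direction in which the jaws open and shut (so a half turn about z gives the same grasp; the last joint's range is limited). The gripper opens to 85 mm and grips with 20 to 120 N. Pads are 22 mm wide; open, the fingers measure 114 mm over their backs; the gripper's body (76 mm by 85 mm) begins 54 mm behind the grasp point. The pads swing forward as they close: fully open they stand 13 mm farther back than shut.
Start: joints at [-1.476, 0.527, 1.433, -0, 1.181, -0.178], TCP at [0.168, -0.602, 0.231] pointing down, gripper open.
Joint ranges: [-3.08, 3.08], [-0.75, 2.2], [0.22, 2.44], [-1.43, 4.57], [0, 2.65], [-2.85, 2.85]. Speed limits (rad/s): [2.79, 2.79, 3.14, 3.14, 3.14, 3.14].

INTERFACE

Orientations are given as a rotation vector (axis times angle).
In Python, from rig import bot, imaging gives the robot as it stands. The module is installed in compiled form; this text tells all that it offers. Calls block until the motion is done:
- bot.move_pose(position, orientation): joint-space move of the TCP to a pose.
- bot.move_l(position, speed=0.15, frame=None, until_force=None): straight line of the TCP; frame=None keeps the orientation; speed is the mean speed in m/s. With until_force (N) it stops when the force on the tool has changed by that much, and returns True; else False.
- bot.set_joints(angles): joint-space move.
- bot.grip(opening, newtons=None): finger opening in m; newtons is the grip in N (None keeps the last); returns when the fingers have stopped.
- bot.pause(seconds).
- bot.inverse_kinematics(position, orientation): joint angles nearest the present ones, or None.
- bot.read_state(): the state.
- imaging.snapshot(name): name is "scene" or "top"; returns a dict with "color" (420x560x3 uint8, blue, green, red), "fx", "fy", "cx", "cy" (pixels), "world_to_cam" (4x4, takes a point from world to camera coordinates). Camera axes: x right, y down, z forward; pixel columns grow to the right and rows downward; lengths in m; the calibration is good to about 2 mm. A picture is of the moment at which its call begins. There is no depth.
A pose or a line that the arm cannot do raises bot.PlanningError and nothing moves.
- bot.job_done(): hands the job in, once; it reports no verdict.
Trained networks look in a picture, given as the dict that the camera call returned (one of the last four; its "shot" number tells which), for a name from the list of things; names that differ only in an ending like _2 or _b are one class to them, and where a whole thing is asked for, a point or a joint stands for the part that bears it (a point fixed in the world has none). Each returns a list of dicts, best first, with "score" (0 to 1); they miss things now and then, are a little off and sometimes report something else, mostly with a low value. They report only what shows in the picture. A call takes as long as a camera call.
- imaging.outline_of(picture, label): "region" (420x560 bool, what is visible of it) and "point" ([column, row] in pixels, amid what is visible of it).
- imaging.tip_of(picture, label): "point" ([column, row] in pixels: a listed point, or the origin of a listed thing).
The state is a dict: "time": time; "qpos": joint angles; "joint_velocities": joint speeds; "effort": joint torques, N m; "eef_pos": TCP position; "eef_rot": TCP orientation; "wrist_force": force on the tool from outside, world axes, zero at the start; "moment": the same for the moment, N m; "finger_gap": finger opening in m.
Only numpy, scipy, OpenCV 4.12 (cv2) and the standard library are available. Lean on these libraries where they do the work, as an engineer would, in place of code of your own. Each camera call takes 0.05 s, during which the arm holds its last target.

TASK

Put the loose dark cover back over the open filter bay in the analyser's deck so that it lies flat on the deck, and lock it with its red T-handle: line the handle's cross pin up with the slot inside the bay, push the handle in against its spring, turn it a quarter turn clockwise (seen from above) to the stop and let go, so that it stays in. Leave the other things on the bench and on the deck where they are.

Things in the scene. Friction and masses are not known exactly. Their poses are not given: they have to be found in the camera images.
- analyser: Bench-top analyser, fixed. Light-grey deck 310 mm (its x) by 330 mm (its y), top 100 mm above the bench; a dark tower 330 mm high on its -y side, wall 200 mm from the bay centre. On the deck: a channel 105 to 145 mm from the bay centre on the +x side, with a carriage, 28 mm high at most. Origin: on the bench, straight below the centre of the open filter bay; z up.
- bay (a point): Centre of the filter bay's opening, at the height of the deck's top (100 mm above the bench); axes as the analyser's. The opening is 124 mm along x by 184 mm along y, with a 6 mm bevel round its rim (136 by 196 mm at the top). A 60 mm wide steel bridge crosses the middle of the bay along x.
- slot (a point): Centre of the slot in the bridge, at the bridge's top (18.5 mm below the deck); axes as the analyser's. The slot is 38 mm long along y, 15 mm wide, the bridge 4 mm thick. Below the bridge two stops let a pin that has passed the slot turn about 90 degrees clockwise seen from above (to the stop), not counter-clockwise.
- cover: Loose dark sheet-metal cover, about 0.33 kg. Flange 150 mm (x) by 210 mm (y), 4 mm thick, top at z = 22 mm; skirt below it 120 by 180 mm outside, 18 mm deep, standing on the bench at the start. Origin: centre of the skirt's lower edge. Seated, the skirt is in the bay (2 mm play each side; either way round), the flange lies on the deck, the origin is 82 mm above the bench.
- t_handle (a point): Centre of the red T-handle's grip, over the cover's centre, 61 mm above its origin when out. Grip: bar 66 mm long along this point's y, 15 mm thick along x, 30 mm high (24 to 54 mm above the flange top when out), white line on top. It is captive and can carry the cover, which hangs level from it. Handle, spindle and cross pin are one piece.
- pin (a point): Centre of the cross pin at the foot of the T-handle's spindle, inside the skirt, 4.5 mm above the cover's origin when out; axes as point t_handle. The pin lies along y, parallel to the grip; 32 mm long, 6 mm thick. It enters the slot when within about 9 degrees of it.
- stud (a joint): Turn of the T-handle relative to the cover, rad, positive clockwise seen from above, unlimited. Friction of 0.05 N m: it stays where it is left. At 0 or any half turn, grip and pin lie along the cover's y, so along the slot once the cover is seated. Locked is a quarter turn clockwise from there.
- stud_push (a joint): How far the T-handle is pushed in, m: 0 out (spring 1.8 N), 0.014 fully in (spring 3.9 N). If the pin misses the slot it lands on the bridge at about 0.002. From about 0.0125 on it can be turned under the bridge. Locked and let go it springs back to about 0.012 and stays; unlocked it springs out to 0.
- boat_tray: White ceramic sample-boat tray, 50 by 100 by 16 mm, loose on the deck between the bay and the tower; origin under its centre. Leave alone.
- amber_jar: Amber jar with black cap, 64 mm diameter, 115 mm high, on the bench; origin under its centre. Leave alone.
- white_bottle: White plastic bottle with blue cap, 60 mm diameter, 130 mm high; origin under its centre. Leave alone.
- beaker: Glass beaker, 68 mm diameter, 85 mm high; origin under its centre. Leave alone.
- tweezers: Steel tweezers, 180 mm long, lying on the bench; leave alone.
- marker: Blue-capped white marker pen, 130 mm long, lying on the bench; leave alone.

How it is judged:
At the end, for the whole second after the job is handed in: Cover level on the deck over the bay (origin 79-85 mm above the bench, within 6 mm of the bay centre and 0.08 rad of square, tilt under 0.03 rad), at rest; stud locked: staying in by more than 9.5 mm by itself, its handle more than 1.2 rad from the slot's direction (z of cover in the frame of analyser between 0.079 and 0.085 m and horizontal distance between cover and bay below 0.006 m and angle between cover's own z axis and vertical below 0.03 rad and angle between the y axis of cover and the y axis of analyser, either way round below 0.08 rad and value of joint stud_push above 0.0095 m and angle between the y axis of t_handle and the y axis of analyser, either way round above 1.2 rad and linear speed of cover below 0.02 m/s); the robot touches nothing.
It fails at once if a bystander is shifted by more than 30 mm (distance of any of boat_tray, amber_jar, white_bottle, beaker, tweezers, marker from where it was at the start of the episode above 0.03 m).
It also fails if it takes over 64 s, if anything falls off the work surface, if the arm or the gripper's body presses on something with over 40 N, if the wrist force passes 120 N, or if a joint passes its speed limit or range.

## Working session

There is one attempt and no reset: what is moved stays moved. The work goes in short steps, each a Python script; the robot and the scene stay as the last script left them, time stands still between calls to the robot, and variables do not carry over. Pictures are saved under pics/ and viewed, and the job is handed in when it is done.

```bash
mkdir -p pics
cat > s1.py <<'E'
from rig import bot, imaging
import cv2
for n in ("scene","top"):
    p=imaging.snapshot(n); cv2.imwrite(f"pics/{n}1.png",p["color"])
    print(n,p["fx"],p["cx"],p["cy"],p["world_to_cam"].round(4).tolist())
    for l in ("t_handle","cover","bay","slot","analyser","boat_tray","pin"):
        print(l,[(round(d["score"],2),[round(float(v),1) for v in d["point"]]) for d in imaging.tip_of(p,l)[:2]])
print(bot.read_state())
E
python3 s1.py
```

```text
scene 545.7569790489333 273.36498519957144 211.26265912296228 [[-0.8562, 0.5165, 0.0098, 0.3191], [0.3134, 0.5346, -0.7848, -0.1604], [-0.4106, -0.6689, -0.6196, 1.7801], [0.0, 0.0, 0.0, 1.0]]
t_handle [(0.82, [307.1, 261.3]), (0.71, [307.9, 275.6])]
cover [(0.69, [304.8, 279.2])]
bay [(0.69, [202.0, 159.5])]
slot [(0.64, [204.9, 165.8]), (0.61, [264.3, 330.1])]
analyser [(0.61, [204.4, 190.7])]
boat_tray [(0.61, [184.7, 135.8])]
pin [(0.78, [308.7, 275.1])]
top 382.4768571437501 275.64561493957046 213.46067978617998 [[-0.0043, -1.0, 0.009, 0.1346], [-0.9957, 0.0034, -0.0931, 0.4623], [0.093, -0.0094, -0.9956, 1.1301], [0.0, 0.0, 0.0, 1.0]]
t_handle [(0.45, [206.3, 203.5])]
cover [(0.94, [208.5, 206.3])]
bay [(0.8, [368.4, 191.1]), (0.65, [207.1, 204.0])]
slot [(0.92, [368.3, 187.6]), (0.36, [361.1, 190.7])]
analyser [(0.74, [359.0, 190.9])]
boat_tray [(0.62, [431.3, 189.5])]
pin []
{'time': 0.8, 'qpos': array([-1.47652262e+00,  5.27464554e-01,  1.43267995e+00, -8.38526296e-06,
        1.18137928e+00, -1.78512612e-01]), 'joint_velocities': array([ 0.00015037, -0.00140176,  0.00128988, -0.0003907 ,  0.00127839,
       -0.00072224]), 'effort': array([ 4.17705842e-04, -4.42256999e+01, -1.78412515e+01, -1.59373485e-04,
        6.71980943e-04, -7.51035714e-06]), 'eef_pos': array([ 0.16840295, -0.60188012,  0.2313386 ]), 'eef_rot': array([ 3.11234773e+00,  4.27160081e-01, -1.67296954e-05]), 'wrist_force': array([-0.52587658, -0.4936066 , -0.00381131]), 'moment': array([ 0.00085406, -0.01379311,  0.03319478]), 'finger_gap': 0.08540778019688446}
```

View pics/top1.png

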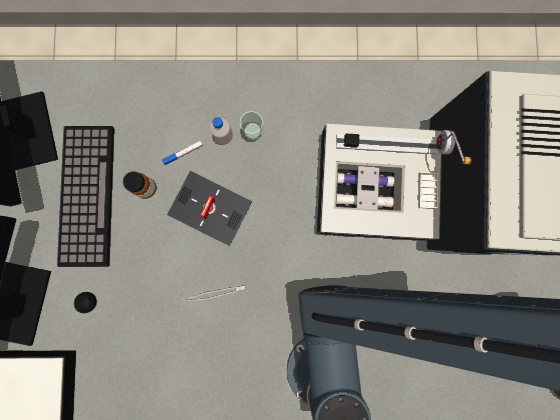

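View pics/scene1.png

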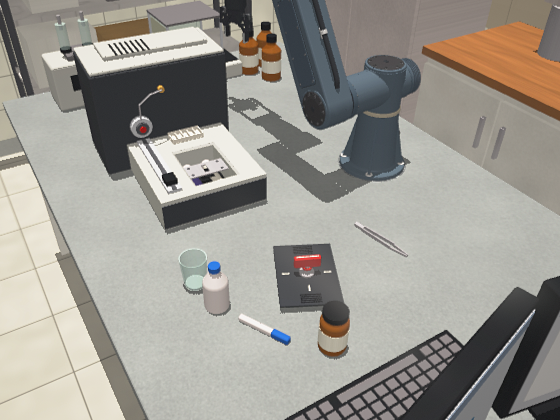

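```bash
cat > h.py <<'E'
import numpy as np, cv2
def ray(p,uv):
    W=p["world_to_cam"]; R=W[:3,:3]; c=-R.T@W[:3,3]
    d=R.T@np.array([(uv[0]-p["cx"])/p["fx"],(uv[1]-p["cy"])/p["fy"],1]); return c,d
def onz(p,uv,z):
    c,d=ray(p,uv); return c+d*(z-c[2])/d[2]
def proj(p,X):
    W=p["world_to_cam"]; q=W[:3,:3]@np.asarray(X)+W[:3,3]
    return np.array([p["fx"]*q[0]/q[2]+p["cx"],p["fy"]*q[1]/q[2]+p["cy"]])
def tri(obs):
    A=np.zeros((3,3));b=np.zeros(3)
    for p,uv in obs:
        c,d=ray(p,uv); d/=np.linalg.norm(d); M=np.eye(3)-np.outer(d,d); A+=M;b+=M@c
    return np.linalg.solve(A,b)
E
cat > s2.py <<'E'
from rig import bot, imaging
from h import *
P={n:imaging.snapshot(n) for n in ("top","scene")}
p=P["top"]; 
cv2.imwrite("pics/bay_z.png",cv2.resize(p["color"][115:250,310:450],None,fx=4.4,fy=4.4,interpolation=cv2.INTER_CUBIC))
cv2.imwrite("pics/cov_z.png",cv2.resize(p["color"][160:255,155:265],None,fx=6,fy=6,interpolation=cv2.INTER_CUBIC))
for l,z in (("cover",.022),("t_handle",.076),("boat_tray",.116)):
    r=imaging.outline_of(p,l)
    for d in r[:2]:
        m=d["region"].astype(np.uint8)
        c=max(cv2.findContours(m,0,1)[0],key=cv2.contourArea).reshape(-1,2)
        w=np.array([onz(p,u,z)[:2] for u in c])*1000
        print(l,round(d["score"],2),m.sum(),d["point"],cv2.minAreaRect(w.astype(np.float32)))
g=lambda n,l:imaging.tip_of(P[n],l)[0]["point"]
for l in ("t_handle","cover","bay","slot"):
    try: print(l,tri([(P[n],g(n,l)) for n in P]).round(4))
    except Exception as e: print(l,e)
E
python3 s2.py
```

```text
cover 0.92 3567 [208.8, 206.7] ((480.91058349609375, 333.5162353515625), (216.33822631835938, 152.3062286376953), 62.939117431640625)
cover 0.42 179 [207.2, 204.4] ((484.23150634765625, 336.9731750488281), (27.061962127685547, 68.5416259765625), 64.19721984863281)
t_handle 0.56 154 [208.2, 205.4] ((478.4024658203125, 328.33074951171875), (24.076078414916992, 63.125816345214844), 66.3326416015625)
boat_tray 0.68 715 [427.8, 188.5] ((518.1210327148438, -289.57366943359375), (53.29263687133789, 101.49432373046875), 87.49727630615234)
boat_tray 0.59 33761 [463.8, 175.6] ((612.9806518554688, -329.18609619140625), (674.5363159179688, 525.85498046875), 86.16973114013672)
t_handle [0.4801 0.3315 0.0592]
cover [0.4785 0.3279 0.0016]
bay [ 0.527  -0.1268  0.1038]
slot [ 0.5335 -0.1315  0.0815]
```

View pics/bay_z.png

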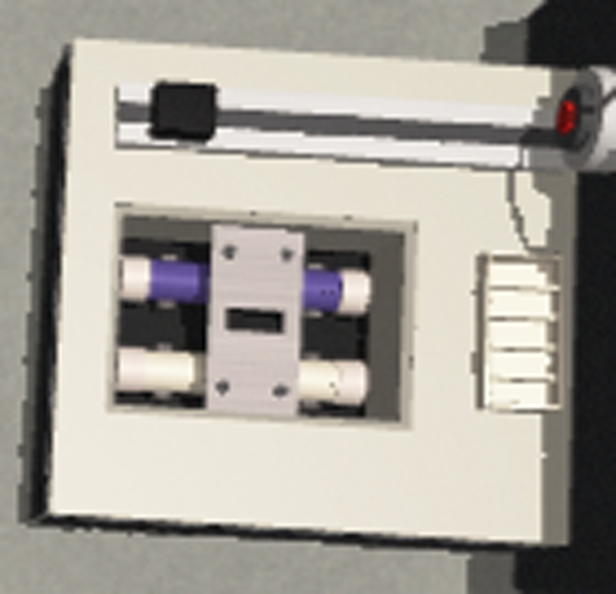

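View pics/cov_z.png

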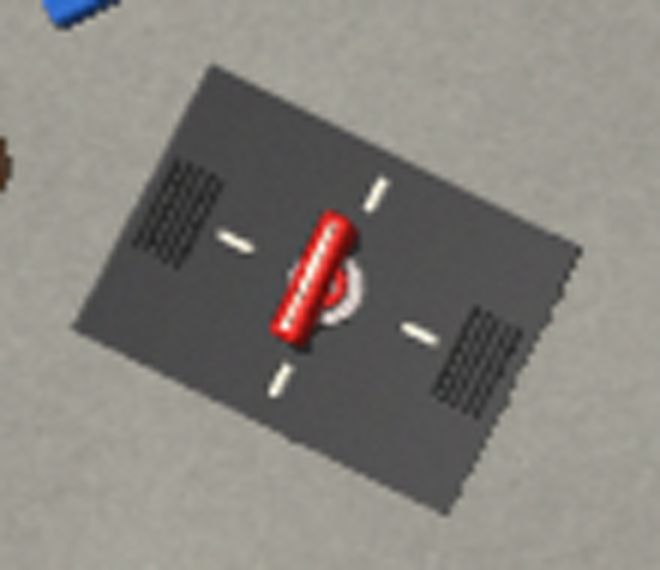

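```bash
cat > s3.py <<'E'
from rig import bot, imaging
from h import *
p=imaging.snapshot("top")
def rect(z,uvs,s,off,h):
    q=np.array([onz(p,((u+.5)/s-.5+off[0],(v+.5)/s-.5+off[1]),h)[:2] for u,v in uvs])*1000
    print(z,"corners",q.round(1).tolist(),"centre",q.mean(0).round(1))
    e=[q[(i+1)%4]-q[i] for i in range(4)]
    print(" len",[round(float(np.linalg.norm(x)),1) for x in e]," ang",[round(float(np.degrees(np.arctan2(x[1],x[0]))%180),2) for x in e])
rect("cover",[(212,65),(582,247),(448,515),(73,327)],6,(155,160),.022)
rect("bay",[(118,205),(417,222),(410,428),(108,410)],4.4,(310,115),.1)
rect("slot",[(227,308),(284,311),(283,332),(225,329)],4.4,(310,115),.0815)
rect("bridge",[(210,225),(302,231),(297,416),(206,408)],4.4,(310,115),.0815)
rect("hline",[(333,224),(333,224),(287,328),(287,328)],6,(155,160),.076)
rect("marksL",[(236,241),(236,241),(421,334),(421,334)],6,(155,160),.022)
for l,h in (("amber_jar",.115),("white_bottle",.13),("beaker",.085)):
    r=imaging.outline_of(p,l); 
    if r: print(l,r[0]["score"],onz(p,r[0]["point"],h*.6).round(3))
E
python3 s3.py
```

```text
cover corners [[594.7, 392.2], [501.4, 205.2], [367.5, 271.5], [462.0, 459.3]] centre [481.4 332. ]
 len [209.0, 149.4, 210.3, 148.8]  ang [63.5, 153.65, 63.32, 153.17]
bay corners [[604.0, -39.9], [592.4, -233.3], [458.6, -224.0], [470.8, -31.0]] centre [ 531.5 -132. ]
 len [193.7, 134.1, 193.4, 133.5]  ang [86.57, 176.04, 86.38, 176.16]
slot corners [[539.7, -113.1], [537.6, -150.4], [523.7, -149.4], [525.8, -111.5]] centre [ 531.7 -131.1]
 len [37.4, 13.9, 38.0, 14.0]  ang [86.8, 175.68, 86.85, 173.18]
bridge corners [[594.8, -103.3], [590.7, -163.8], [468.5, -157.0], [473.9, -97.8]] centre [ 532.  -130.5]
 len [60.6, 122.3, 59.4, 121.0]  ang [86.08, 176.8, 84.76, 177.38]
hline corners [[506.0, 321.4], [506.0, 321.4], [456.1, 342.7], [456.1, 342.7]] centre [481.1 332.1]
 len [0.0, 54.3, 0.0, 54.3]  ang [0.0, 156.89, 0.0, 156.89]
marksL corners [[505.0, 378.7], [505.0, 378.7], [457.8, 285.6], [457.8, 285.6]] centre [481.4 332.2]
 len [0.0, 104.4, 0.0, 104.4]  ang [0.0, 63.13, 0.0, 63.13]
amber_jar 0.9 [0.547 0.532 0.069]
white_bottle 0.69 [0.692 0.287 0.078]
beaker 0.71 [0.727 0.208 0.051]
```

```bash
cat >> h.py <<'E'
from scipy.spatial.transform import Rotation as Ro
def rv(deg):
    a=np.radians(deg); y=np.array([np.cos(a),np.sin(a),0]); z=np.array([0,0,-1.]); x=np.cross(y,z)
    return Ro.from_matrix(np.c_[x,y,z]).as_rotvec()
E
cat > s4.py <<'E'
from rig import bot, imaging
from h import *
for k in (0,180):
  for xy,a in (((.4812,.332),66.9),((.5316,-.1316),90.1),((.5316,-.1316),176.5),((.5316,-.1316),86.5)):
    for z in (.045,.25):
        q=bot.inverse_kinematics([*xy,z],rv(a+k)); print(k,a,z,None if q is None else np.round(q,2))
E
python3 s4.py
```

```text
0 66.9 0.045 [ 0.41  0.74  1.67 -0.    0.73 -0.75]
0 66.9 0.25 [ 0.41  0.45  1.52 -0.    1.17 -0.75]
0 90.1 0.045 [-0.45  0.71  1.76 -0.    0.67 -2.02]
0 90.1 0.25 [-0.45  0.4   1.61 -0.    1.13 -2.02]
0 176.5 0.045 [-0.45  0.71  1.76  0.    0.67  2.76]
0 176.5 0.25 [-0.45  0.4   1.61  0.    1.13  2.76]
0 86.5 0.045 [-0.45  0.71  1.76 -0.    0.67 -1.96]
0 86.5 0.25 [-0.45  0.4   1.61  0.    1.13 -1.96]
180 66.9 0.045 [ 0.41  0.74  1.67 -0.    0.73  2.39]
180 66.9 0.25 [ 0.41  0.45  1.52 -0.    1.17  2.39]
180 90.1 0.045 [-0.45  0.71  1.76 -0.    0.67  1.12]
180 90.1 0.25 [-0.45  0.4   1.61 -0.    1.13  1.12]
180 176.5 0.045 [-0.45  0.71  1.76 -0.    0.67 -0.39]
180 176.5 0.25 [-0.45  0.4   1.61 -0.    1.13 -0.39]
180 86.5 0.045 [-0.45  0.71  1.76 -0.    0.67  1.19]
180 86.5 0.25 [-0.45  0.4   1.61 -0.    1.13  1.19]
```

```bash
cat > s5.py <<'E'
from rig import bot, imaging
from h import *
s=bot.read_state(); print(s["time"])
bot.move_l([*(s["eef_pos"][:2]*.8),.5],speed=.3)
O=rv(246.9)
bot.move_pose([.4812,.332,.45],O)
bot.move_pose([.4812,.332,.16],O)
bot.move_l([.4812,.332,.050],speed=.1)
for n in ("scene","top"):
    cv2.imwrite(f"pics/{n}2.png",imaging.snapshot(n)["color"])
s=bot.read_state(); print(s["time"],s["eef_pos"],s["qpos"].round(2),s["wrist_force"])
E
python3 s5.py
```

```text
1.65
8.3583 [0.48168722 0.3322554  0.05076605] [0.41 0.73 1.67 0.   0.74 2.39] [-0.11857252 -0.0521597   0.45100992]
```

View pics/scene2.png

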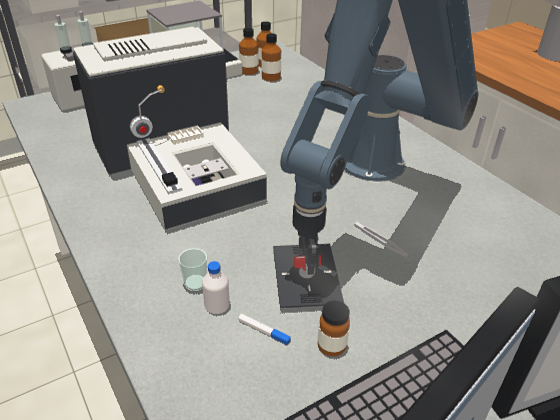

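Fingers straddle the red handle (~(308,262)). Grip and lift.

```bash
cat > s6.py <<'E'
from rig import bot, imaging
from h import *
bot.move_l([.4812,.332,.045],speed=.05)
bot.grip(0.0,60)
s=bot.read_state(); print(s["time"],s["finger_gap"],s["wrist_force"],s["eef_pos"])
bot.move_l([.4812,.332,.22],speed=.12)
for n in ("scene","top"):
    cv2.imwrite(f"pics/{n}3.png",imaging.snapshot(n)["color"])
s=bot.read_state(); print(s["time"],s["finger_gap"],s["wrist_force"],s["moment"],s["eef_pos"])
E
python3 s6.py
```

```text
9.25 0.013971600882179502 [-0.29247056  0.60069278  1.07660443] [0.48130864 0.33208151 0.04518555]
10.9583 0.014494795964820123 [-0.18437568  0.20591886 -3.93623763] [-0.07041544 -0.05904203 -0.00418135] [0.48081327 0.33180237 0.2191757 ]
```

View pics/scene3.png

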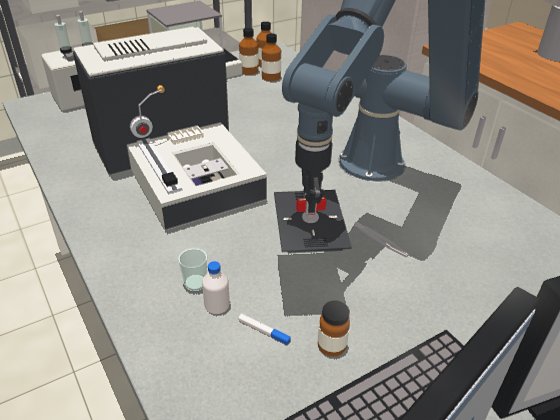

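```bash
cat > s7.py <<'E'
from rig import bot, imaging
from h import *
bot.move_pose([.5316,-.1316,.22],rv(270.1))
bot.move_l([.5316,-.1316,.162],speed=.1)
s=bot.read_state(); print(s["time"],s["finger_gap"],s["wrist_force"],s["eef_pos"])
for n in ("scene","top"):
    p=imaging.snapshot(n); c=p["color"]
    cv2.imwrite(f"pics/{n}4.png",c)
    u=proj(p,[.5316,-.1316,.1]).astype(int); x,y=max(u[0]-90,0),max(u[1]-65,0)
    print(n,x,y)
    cv2.imwrite(f"pics/{n}4z.png",cv2.resize(c[y:y+130,x:x+180],None,fx=4.4,fy=4.4,interpolation=cv2.INTER_CUBIC))
E
python3 s7.py
```

```text
13.4 0.014182362032344678 [ 0.23955486 -0.2890907  -3.94045792] [ 0.53214217 -0.13158228  0.16231933]
scene 113 97
top 279 121
```

View pics/top4z.png

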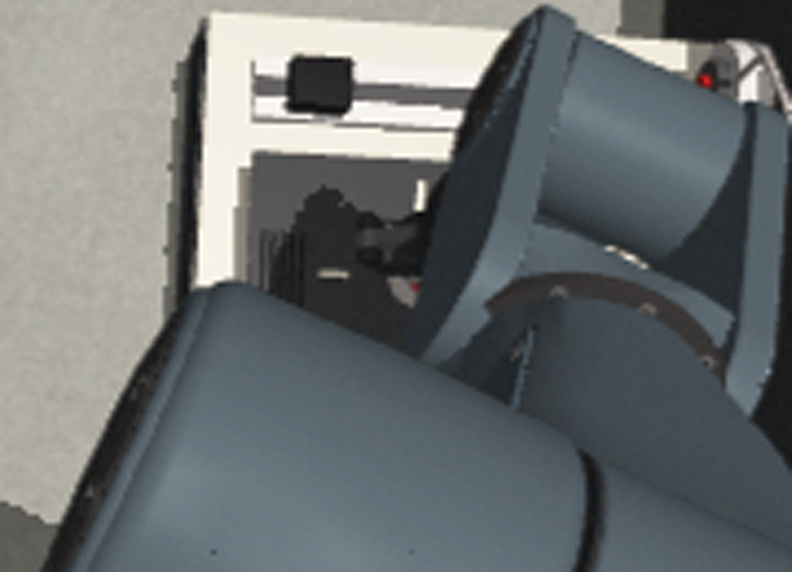

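View pics/scene4z.png

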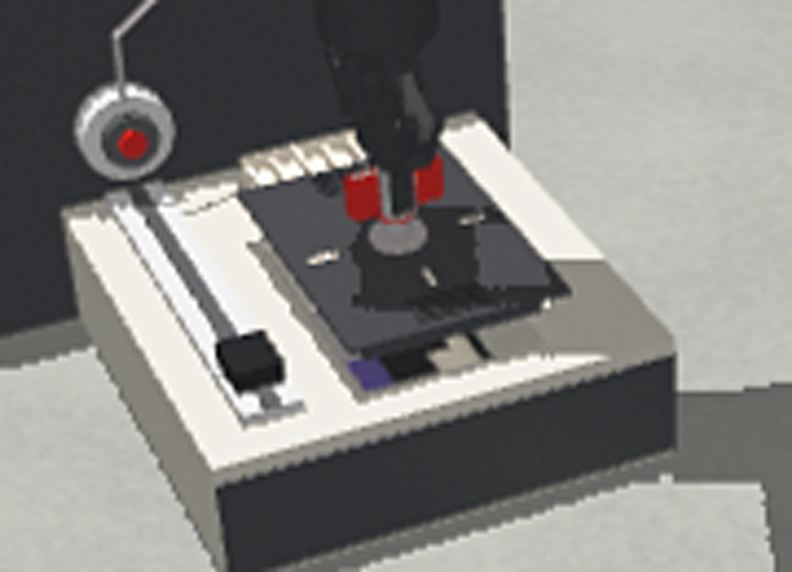

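```bash
cat > s8.py <<'E'
from rig import bot, imaging
from h import *
def f(n,pts,off,h):
    p=imaging.snapshot(n)
    q=np.array([onz(p,((u+.5)/4.4-.5+off[0],(v+.5)/4.4-.5+off[1]),h)[:2] for u,v in pts])*1000
    print(n,q.round(1).tolist(),[ (round(float(np.linalg.norm(d)),1),round(float(np.degrees(np.arctan2(d[1],d[0])))%180,2),round(float(np.degrees(np.arctan2(d[1],d[0]))%180),2)) for d in np.diff(q,axis=0)])
f("scene",[(240,188),(350,358),(570,291)],(113,97),.137)
f("top",[(450,163),(253,152),(247,280)],(279,121),.139)
p=imaging.snapshot("scene")
a=np.radians(86.5); Y=np.array([np.cos(a),np.sin(a)]); X=np.array([Y[1],-Y[0]]); c=np.array([.5318,-.1316])
for h in (.137,):
  for sx,sy in ((1,-1),(1,1),(-1,1)):
    q=c+sx*.075*X+sy*.105*Y; u=proj(p,[*q,h]); print("expected zoom px",((u+.5-[113,97])*4.4-.5).round(0))
# bay rim as seen in scene
for sx,sy in ((1,-1),(1,1),(-1,1)):
    q=c+sx*.068*X+sy*.098*Y; u=proj(p,[*q,.1]); print("bay rim zoom px",((u+.5-[113,97])*4.4-.5).round(0))
for sx,sy in ((1,1),(-1,1)):
    q=c+sx*.155*X; u=proj(p,[*q,.1])
E
python3 s8.py
```

```text
scene [[593.5, -245.0], [613.0, -24.8], [462.1, -22.6]] [(221.1, 84.96, 84.96), (150.9, 179.17, 179.17)]
top [[604.6, -155.5], [611.8, -32.6], [531.1, -27.4]] [(123.1, 86.63, 86.63), (80.9, 176.27, 176.27)]
expected zoom px [233. 193.]
expected zoom px [345. 353.]
expected zoom px [569. 292.]
bay rim zoom px [252. 243.]
bay rim zoom px [357. 393.]
bay rim zoom px [556. 337.]
```

```bash
cat > s9.py <<'E'
from rig import bot, imaging
from h import *
r=bot.move_l([.5318,-.1316,.126],speed=.03,until_force=8)
s=bot.read_state(); print(r,s["time"],s["finger_gap"],s["wrist_force"],s["moment"],s["eef_pos"])
for n in ("scene","top"):
    p=imaging.snapshot(n); c=p["color"]
    x,y=(113,97) if n=="scene" else (279,121)
    cv2.imwrite(f"pics/{n}5z.png",cv2.resize(c[y:y+130,x:x+180],None,fx=4.4,fy=4.4,interpolation=cv2.INTER_CUBIC))
E
python3 s9.py
```

```text
False 15.0 0.01431448595979534 [-1.86421605  0.47703049  1.82262141] [0.13219148 0.27056972 0.05061967] [ 0.53166734 -0.1315378   0.126439  ]
```

View pics/scene5z.png

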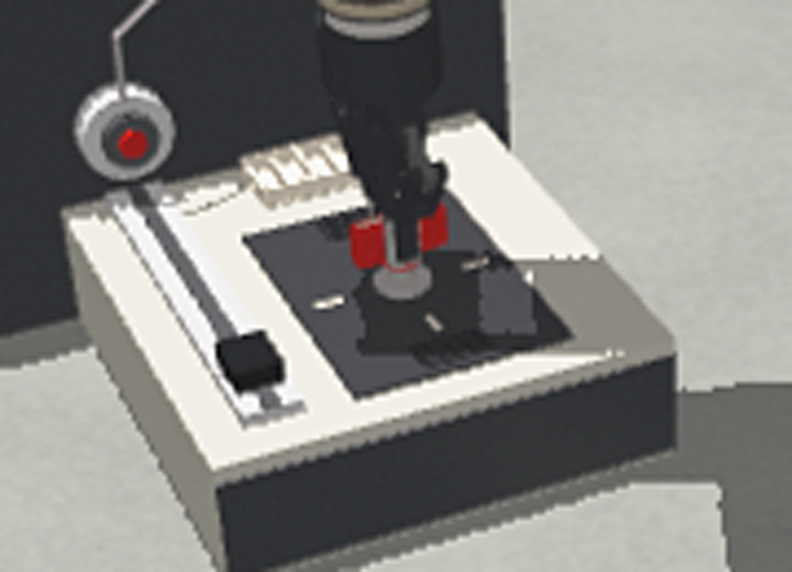

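```bash
cat > s10.py <<'E'
from rig import bot, imaging
from h import *
p=imaging.snapshot("scene")
a=np.radians(86.5); Y=np.array([np.cos(a),np.sin(a)]); X=np.array([Y[1],-Y[0]]); c=np.array([.5318,-.1316])
for sx,sy in ((1,-1),(1,1),(-1,1)):
    q=c+sx*.075*X+sy*.105*Y; u=proj(p,[*q,.104]); print("expected zoom px",((u+.5-[113,97])*4.4-.5).round(0))
P=[.5318,-.1316]
bot.move_pose([*P,.127],rv(356.5))
s=bot.read_state(); print(s["time"],s["finger_gap"],s["wrist_force"],s["moment"],s["eef_pos"],s["qpos"][5])
r=bot.move_l([*P,.1135],speed=.02,until_force=12)
s=bot.read_state(); print(r,s["time"],s["finger_gap"],s["wrist_force"],s["moment"],s["eef_pos"])
c=imaging.snapshot("scene")["color"]
x,y=(113,97)
cv2.imwrite(f"pics/scene6z.png",cv2.resize(c[y:y+130,x:x+180],None,fx=4.4,fy=4.4,interpolation=cv2.INTER_CUBIC))
E
python3 s10.py
```

```text
expected zoom px [238. 235.]
expected zoom px [350. 397.]
expected zoom px [570. 335.]
16.5 0.014006147201772522 [-2.44624016  4.21364504  1.4601888 ] [0.63342529 0.33253279 0.02093719] [ 0.53025517 -0.12975884  0.12649091] -0.3861246873882289
False 17.325 0.014108782845929577 [-3.17307106  4.93249943  3.33571821] [ 0.67338165  0.43357604 -0.01184281] [ 0.53029227 -0.12976671  0.1133033 ]
```

View pics/scene6z.png

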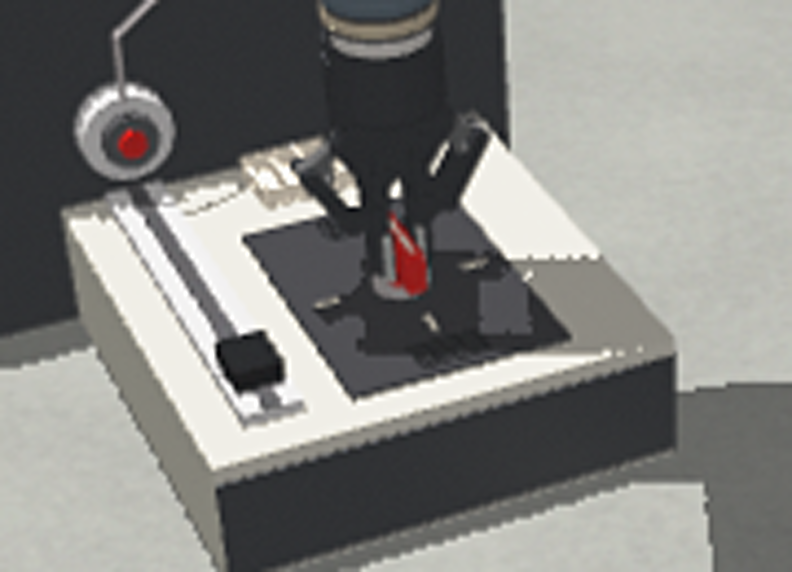

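```bash
cat > s11.py <<'E'
from rig import bot, imaging
from h import *
P=[.5316,-.1314]
for z,a in ((.1128,356.5),(.1128,310),(.1128,285),(.1128,275),(.1128,270),(.1128,267)):
    bot.move_pose([*P,z],rv(a))
    s=bot.read_state(); print(a,s["time"],s["wrist_force"].round(2),s["moment"].round(3),s["eef_pos"].round(4))
    if abs(s["moment"][2])>1.0: break
E
python3 s11.py
```

```text
356.5 17.625 [-4.14  3.42  6.63] [ 0.699  0.55  -0.106] [ 0.5303 -0.1298  0.1133]
310 18.425 [-0.36  3.95  5.02] [ 0.722  0.218 -0.024] [ 0.5319 -0.1306  0.1133]
285 18.925 [0.24 2.22 5.15] [ 0.467  0.064 -0.027] [ 0.5324 -0.1315  0.1133]
275 19.2167 [-0.12  2.17  5.36] [ 0.351  0.128 -0.091] [ 0.5325 -0.1319  0.1132]
270 19.4667 [-0.26  0.5   5.41] [ 0.284  0.129 -0.051] [ 0.5325 -0.1321  0.1133]
267 19.7167 [1.73 1.22 5.17] [0.226 0.158 0.007] [ 0.5325 -0.1321  0.1133]
```

```bash
cat > s12.py <<'E'
from rig import bot, imaging
from h import *
P=[.5322,-.1319]
for a in (265,263,261):
    bot.move_pose([*P,.1128],rv(a))
    s=bot.read_state(); m=s["moment"][2]; print(a,s["time"],s["wrist_force"].round(2),s["moment"].round(3),s["eef_rot"].round(3))
    if abs(m)>.25: break
# ease up against the lock before release
r=bot.move_l([*P,.1148],speed=.02)
s=bot.read_state(); print(s["wrist_force"].round(2),s["eef_pos"].round(4),s["moment"].round(3))
E
python3 s12.py
```

```text
265 19.9667 [-0.2   2.73  6.16] [ 0.5    0.158 -0.003] [ 3.139e+00 -1.270e-01  2.000e-03]
263 20.2167 [0.65 2.78 5.32] [ 0.496  0.108 -0.046] [-3.136e+00  1.820e-01 -2.000e-03]
261 20.4667 [0.51 4.04 5.42] [0.712 0.026 0.034] [-3.132e+00  2.370e-01 -3.000e-03]
[0.26 6.16 6.22] [ 0.5329 -0.1314  0.1153] [ 0.811 -0.128  0.173]
```

```bash
cat > s13.py <<'E'
from rig import bot, imaging
from h import *
bot.pause(.2)
s=bot.read_state(); print(s["wrist_force"].round(2),s["eef_pos"].round(4),s["moment"].round(3),s["finger_gap"])
for n in ("scene","top"):
    c=imaging.snapshot(n)["color"]
    x,y=(113,97) if n=="scene" else (279,121)
    cv2.imwrite(f"pics/{n}7z.png",cv2.resize(c[y:y+130,x:x+180],None,fx=4.4,fy=4.4,interpolation=cv2.INTER_CUBIC))
E
python3 s13.py
```

```text
[1.38 5.32 6.02] [ 0.5329 -0.1315  0.1153] [ 0.828 -0.142  0.143] 0.013999928014053252
```

View pics/scene7z.png

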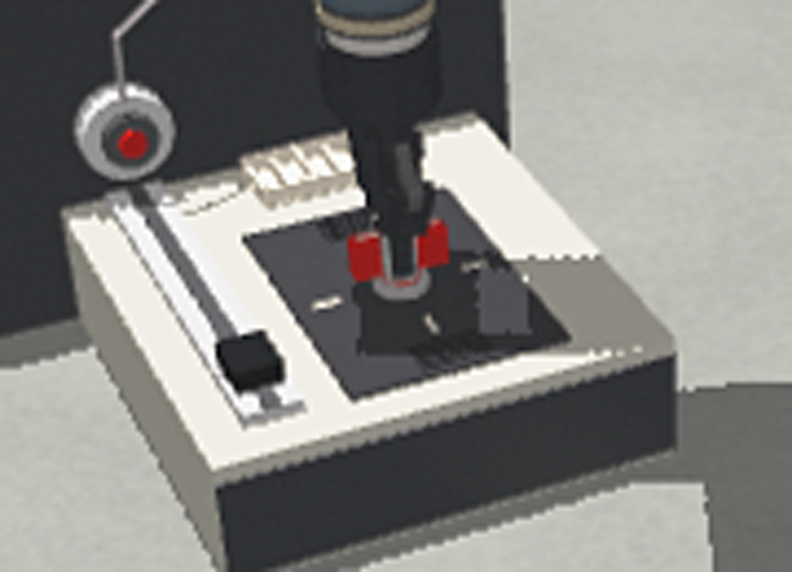

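```bash
cat > s14.py <<'E'
from rig import bot, imaging
from h import *
bot.grip(.05); bot.pause(.3)
s=bot.read_state(); print(s["time"],s["wrist_force"].round(2),s["eef_pos"].round(4),s["moment"].round(3),s["finger_gap"])
bot.move_l([*s["eef_pos"][:2],.25],speed=.12)
bot.move_pose([.40,.05,.40],rv(261))
s=bot.read_state(); print(s["time"],s["wrist_force"].round(2),s["moment"].round(3))
for n in ("scene","top"):
    c=imaging.snapshot(n)["color"]
    x,y=(113,97) if n=="scene" else (279,121)
    cv2.imwrite(f"pics/{n}8.png",c)
    cv2.imwrite(f"pics/{n}8z.png",cv2.resize(c[y:y+130,x:x+180],None,fx=4.4,fy=4.4,interpolation=cv2.INTER_CUBIC))
E
python3 s14.py
```

```text
21.75 [-0.24  0.17  1.26] [ 0.5322 -0.1319  0.1148] [-0.028 -0.01   0.013] 0.04999641545752011
24.075 [ 0.51  0.01 -0.57] [-0.015  0.016  0.022]
```

View pics/scene8z.png

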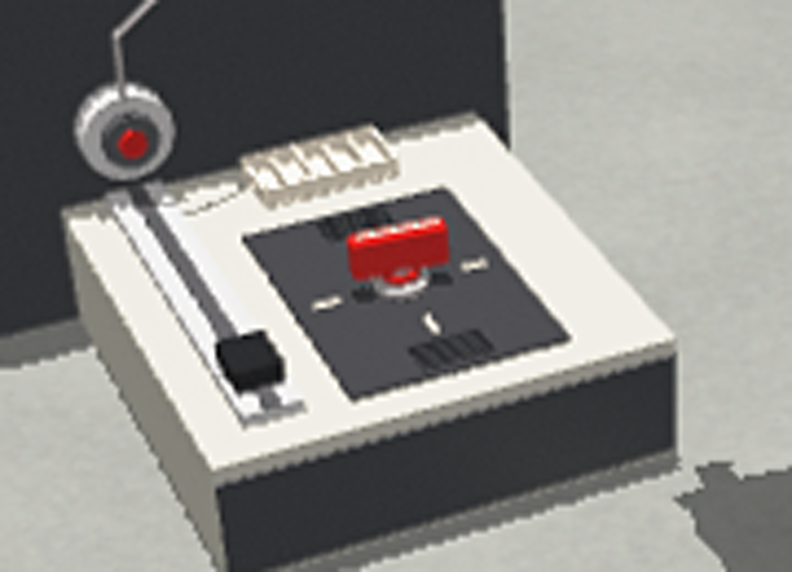

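View pics/top8z.png

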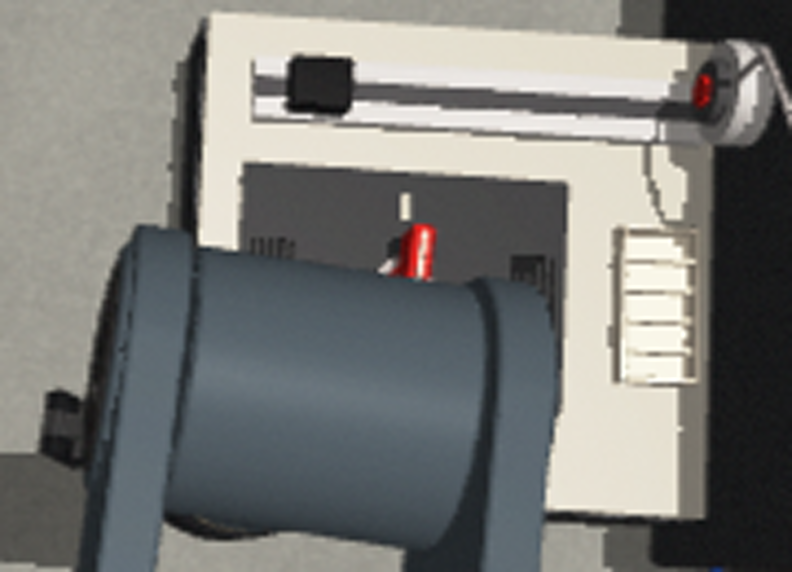

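```bash
cat > s15.py <<'E'
from rig import bot, imaging
from h import *
bot.move_pose([.33,.35,.40],rv(300))
P={}
for n in ("scene","top"):
    P[n]=imaging.snapshot(n);c=P[n]["color"]
    x,y=(173,127) if n=="scene" else (319,141)
    cv2.imwrite(f"pics/{n}9z.png",cv2.resize(c[y:y+75,x:x+100],None,fx=8,fy=8,interpolation=cv2.INTER_CUBIC))
g=[(P[n],imaging.tip_of(P[n],"t_handle")[0]["point"]) for n in P]
print([x[1] for x in g],tri(g).round(4))
a=np.radians(86.5); Y=np.array([np.cos(a),np.sin(a),0]); X=np.array([Y[1],-Y[0],0])
for h in (.158,.146):
  for n,off in (("scene",(173,127)),("top",(319,141))):
    print(h,n,[((proj(P[n],np.array([.532,-.1316,h])+k*.033*X)+.5-off)*8-.5).round(0).tolist() for k in (1,-1)])
E
python3 s15.py
```

```text
[[201.8, 154.7], [370.7, 183.1]] [ 0.5361 -0.1284  0.1289]
0.158 scene [[148.0, 171.0], [322.0, 127.0]]
0.158 top [[453.0, 239.0], [447.0, 434.0]]
0.146 scene [[151.0, 200.0], [324.0, 156.0]]
0.146 top [[444.0, 247.0], [437.0, 439.0]]
```

View pics/scene9z.png

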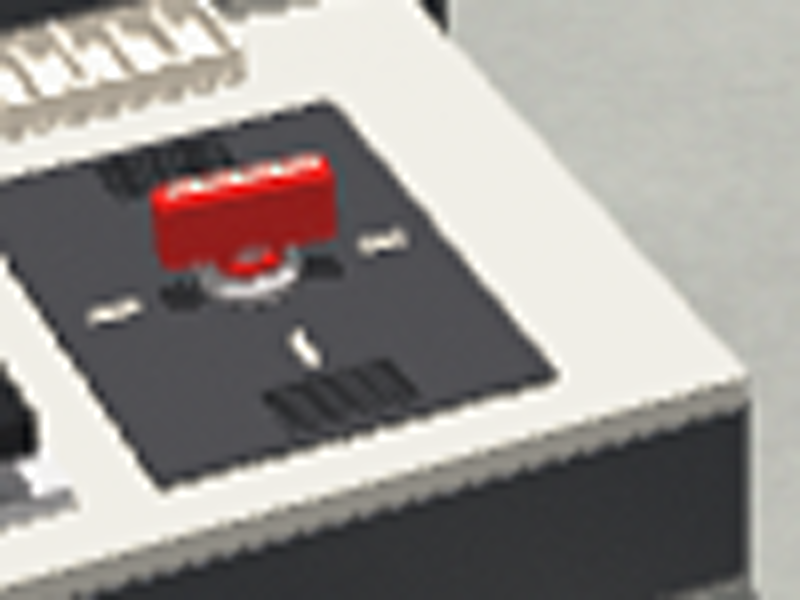

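View pics/top9z.png

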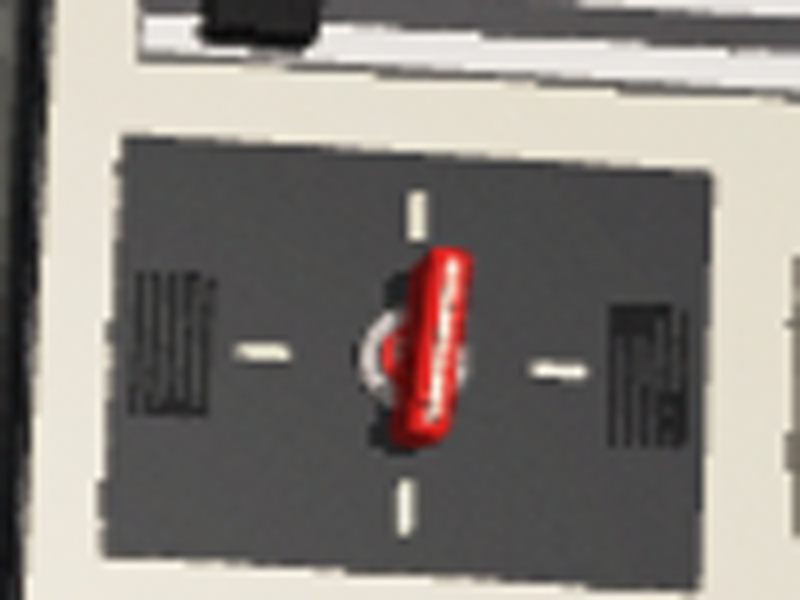

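```bash
cat > s16.py <<'E'
from rig import bot, imaging
from h import *
p=imaging.snapshot("top")
q=np.array([onz(p,((u+.5)/8-.5+319,(v+.5)/8-.5+141),.104)[:2] for u,v in [(122,135),(713,172),(697,590),(103,555)]])*1000
e=np.diff(np.r_[q,q[:1]],axis=0)
print(q.mean(0),np.degrees(np.arctan2(e[:,1],e[:,0]))%180,np.linalg.norm(e,axis=1))
l=[onz(p,((u+.5)/8-.5+319,(v+.5)/8-.5+141),.146)[:2] for u,v in [(453,258),(432,422)]]; d=l[0]-l[1]
print("handle",np.degrees(np.arctan2(d[1],d[0]))%180)
for b in ("boat_tray","marker","white_bottle","amber_jar","beaker","tweezers"):
    r=imaging.outline_of(p,b); print(b,r and r[0]["point"])
print(bot.read_state()["time"]); bot.job_done()
E
python3 s16.py
```

```text
[ 532.48267922 -131.64305945] [ 86.2340271  175.75148316  86.41969723 176.39757721] [210.01151846 149.16381782 208.32867295 149.83423756]
handle 171.18037336879485
boat_tray [426.8, 190.6]
marker [180.2, 157.1]
white_bottle [223.4, 129.3]
amber_jar [137.7, 184.8]
beaker [247.9, 125.0]
tweezers [218.7, 294.3]
25.9
the job is handed in; nothing more can be done
```

The cover is back over the filter bay, lying flat, and the T-handle is pushed in, turned and staying in by itself. I handed the job in at about 26 s of the 64 s allowed; it reports no verdict.

I carried the cover by its handle, seated it with the handle crosswise, and turned the handle counter-clockwise to line the pin up with the slot. I then pushed it in about 14 mm and turned it about 95° clockwise before letting go and moving the arm clear.

Last checks, from the camera images after release:

| Check | Measured | Limit |
|---|---|---|
| Cover centre from bay centre | about 1 mm | 6 mm |
| Cover angle from square | about 0.3° | 4.6° (0.08 rad) |
| Handle from the slot's direction | about 85° (1.48 rad) | over 69° (1.2 rad) |
| Handle pushed in, staying by itself | about 12 mm, by comparing its top with the projected heights for in and out | over 9.5 mm |

- **No stop felt:** I never felt a clear torque step at the stop. I turned the handle slightly past the nominal quarter turn, and the evidence that it is locked is that it stayed down after release.
- **Height disagreement:** the network's triangulated handle point came out at 0.129 m. A locked handle should give about 0.131 m and an unlocked one 0.143 m, so this also points to locked, but its sideways position was 4–5 mm off.
- **Other things:** the detector still finds the boat tray, marker, bottle, jar, beaker and tweezers in the top picture. The boat tray is within about 2 pixels of where it first appeared; I made no numerical before-and-after comparison for the others.

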